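Pack the service caddy and hold it up level

TASK

Pack the service caddy for a call-out: stand the tall spray can and the tall grey rail module upright in its two free places, one in each, setting them down on the caddy's floor rather than dropping them in. Then take the caddy by its handle, lift it level to about 10 cm above the bench and finish while still holding it there by the handle alone, steady and level, with everything in it. Leave the multimeter, the screwdriver and the loose solder spool on the bench undisturbed.

Things in the scene. Friction and masses are not known exactly. Their poses are not given: they have to be found in the camera images.
- caddy: open grey tool caddy, 204 (its x) x 240 (y) x 45 mm, walls and floor 4 mm; origin under its centre, z up. Two dividers make three lanes along y, 62.7 mm wide, 232 long. The middle lane is full of tools fixed in it; each outer lane holds two loose things 36 mm high and has one free place. End A-frames slope from x = -70 and +70 mm up to the handle over the middle lane. 0.9 kg packed
- caddy_handle (a point): middle of the handle bar (black, 20 mm wide along the caddy's x, 26 mm high, 236 mm long along the caddy's y), 162 mm above the caddy's underside, with 100 mm of free space below it. The packed caddy balances within about 15 mm of this point. Axes as the caddy's
- free_place_near (a point): middle of the free place in the lane at the caddy's -x side, on the caddy's floor (4 mm above its underside): 62.7 mm wide across the lane (caddy x), about 61 mm along it (caddy y), between lane walls 45 mm high and the low things in the lane. At x = -66.7, y = 37.8 mm in the caddy's frame; axes as the caddy's
- free_place_far (a point): the same for the lane at the caddy's +x side: centre at x = 66.7, y = -37.8 mm in the caddy's frame. Either of the two items fits either free place
- can_mid (a point): centre (half-way up, 57.5 mm above its foot) of the spray can standing on the bench: plain metal cylinder 52 mm across and 88 mm high, narrower white cap on top, 115 mm high in all, about 0.12 kg; z up. Held 70 to 80 mm above its foot, the fingers stay above the caddy's rim when it is set down
- module_mid (a point): centre (half-way up, 45 mm above its foot) of the grey rail-mount power module standing on the bench: block 54 (its x) x 52 (its y) x 90 mm high, about 0.15 kg, z up. Flat sides across y; its -x face has a 6 mm nose at mid-height. Its sides must be square to the lane to go in. Held 70 to 80 mm above its foot, the fingers stay above the caddy's rim
- parts_case: low case already packed in the near (-x) lane, 56 x 122 x 36 mm, loose in the caddy; origin under its centre
- tin: low round tin already packed in the near (-x) lane, 47 mm across, 36 mm high, loose in the caddy; origin under its centre
- carton: low carton already packed in the far (+x) lane, 55 x 122 x 36 mm, loose in the caddy; origin under its centre
- spool_in: solder spool already packed in the far (+x) lane, 47 mm across, 36 mm high, loose in the caddy; origin under its centre
- multimeter: yellow multimeter lying on the bench, 150 (its x) x 76 x 40 mm; origin under its centre; leave alone
- screwdriver: screwdriver lying on the bench, 190 mm long along its x; leave alone
- spool: loose solder spool standing on the bench, 47 mm across, 36 mm high; origin under its centre; leave alone

How it is judged:
By the outcome, as a careful person would: the job done as asked, in the order asked, and still so for the second after the job is handed in, while the arm keeps its last pose, push and grip.
It also fails if it takes over 72 s, if anything falls off the work surface, if the arm or the gripper's body presses on something with over 40 N, if the wrist force passes 120 N, or if a joint passes its speed limit or range.

ROBOT

A 6-joint arm with a two-finger parallel gripper is mounted at the origin on the work surface. World frame = base frame: x ahead of the robot, y to its left, z up, the work surface at z = 0. Lengths are in m, angles in rad, forces in N, time in s.
With the tool pointing down it reaches from about 0.3 to 0.875 m from the base axis. Payload 4.2 kg.
Tool frame: the origin (TCP) lies at the very end of the fingers, on their centre line; the grasp point (between the pads) lies 19 mm behind it; z points along the fingers, x is the direction in which the jaws open and shut, and the axes are right-handed (so a half turn about z gives the same grasp; the last joint's range is limited). The gripper opens to 85 mm and grips with 20 to 120 N. Pads are 22 mm wide; open, the fingers measure 114 mm over their backs; the gripper's body (76 mm by 85 mm) begins 54 mm behind the grasp point. The pads swing forward as they close: fully open they stand 13 mm farther back than shut.
Start: joints at [1.085, 0.32, 1.565, -0, 1.257, -0.02], TCP at [0.258, 0.514, 0.231] pointing down, gripper open.
Joint ranges: [-3.11, 3.11], [-0.84, 2.01], [0.21, 2.61], [-1.34, 4.49], [0.05, 2.63], [-2.56, 2.56]. Speed limits (rad/s): [2.57, 2.57, 3.14, 3.14, 3.14, 3.14].

INTERFACE

Orientations are given as a unit quaternion [x, y, z, w].
In Python, from bench import r gives the robot as it stands.
- The arm moves only by the tool step_arm, never from a script. Its argument "deltas" is a list of rows, each an object with "travel": the shift along the tool's x, y, z in m, a list of three; "turn": the turn about the tool's z in degrees; "hand": the gripper's target within -1 to 1 (fully open at 1, half-way at 0, shut at -1). In form: [{"travel": [dx, dy, dz], "turn": turn, "hand": hand}, ...]. A call has 1 to 12 rows; each row is the pose to reach, as a shift and turn from the pose commanded when the call began, along the tool's axes at that moment; what a row does not reach only later rows make up. A row lasts 1/10 s, in which the tool goes at most 50 mm and 8.59 degrees, less where a joint would pass 70% of its speed; a pose out of reach is approached as far as the arm can. A call with a gripper value outside its range is refused whole. The fingers move at their own pace and stop on an object; "force" is the grip in N (left out, the last holds). Time passes only in rows, so rows that repeat a pose let the fingers close. It gives the time, the measured TCP pose, the force and the opening at its end, in the units of the state.
- r.get_obs(): the state, without advancing time (a new reading comes with each control period).
- r.camera(name): name is "scene" or "top"; returns the picture (480x640x3 uint8, red, green, blue); there is no depth.
- r.camera_info(name): a dict with "fovy" (degrees; the focal length in pixels is half the picture's height over the tangent of half this angle, whatever the lens; pixels are square), "cx", "cy" (the principal point, pixels), "D" ([k1, k2, p1, p2, k3] as OpenCV has them; the pictures are not rectified), "pose" (4x4, takes a point from camera to world coordinates). Camera axes: x right, y up, looking along -z (the intrinsics and any distortion apply to the point x, -y, -z); pixel columns grow to the right and rows downward; lengths in m; the calibration is good to about 2 mm. A picture is of the moment at which its call begins. camera_info takes no time and is no camera call.
- r.job_done(): hands the job in, once; it reports no verdict.
Trained networks look in the newest picture that a camera, given by its name, has taken for a name from the list of things; names that differ only in an ending like _2 or _b are one class to them, and where a whole thing is asked for, a point or a joint stands for the part that bears it (a point fixed in the world has none). Each returns a list of dicts, best first, with "p" (0 to 1); they miss things now and then, are a little off and sometimes report something else, mostly with a low value. They report only what shows in the picture. A call takes as long as a camera call.
- r.search_frame(thing, camera): "extent" ([left, top, width, height] as shares, 0 to 1, of the picture: columns of its width, rows of its height, round what is visible of it).
The state is a dict: "time_s": time; "joints": joint angles; "dq": joint speeds; "tau": joint torques, N m; "tool_pos": TCP position; "tcp_rot": TCP orientation; "wrist_force": force on the tool from outside, world axes, zero at the start; "moment": the same for the moment, N m; "finger_gap": finger opening in m.
Only numpy, scipy, OpenCV 4.12 (cv2) and the standard library are available. Lean on these libraries where they do the work, as an engineer would, in place of code of your own. Each camera call takes 0.05 s, during which the arm holds its last target.

## Working session

There is one attempt and no reset: what is moved stays moved. The work goes in short steps, Python scripts to look and compute and a tool call to move; the robot and the scene stay as the last step left them, time stands still between calls to the robot, and variables do not carry over. Pictures are saved under pics/ and viewed, and the job is handed in when it is done.

Besides the shell and the picture viewer there is one more tool, called after ">>>" as name([rows], argument=value, ...), one row to a line, values as JSON. step_arm: Moves the arm, as the interface text tells. Its arguments: {"type":"object","properties":{"deltas":{"type":"array"},"force":{"type":"number"}},"required":["deltas"]}

```bash
ls; mkdir -p pics
python3 - <<'E'
from bench import r
import cv2
print(r.get_obs())
for c in ["scene","top"]:
    im=r.camera(c); cv2.imwrite(f"pics/{c}0.png",im[:,:,::-1]); print(c,r.camera_info(c))
    for t in ["caddy","caddy_handle","can_mid","module_mid","free_place_near","free_place_far","multimeter","screwdriver","spool","tin","spool_in","parts_case","carton"]:
        try:
            d=r.search_frame(t,c)
            print(t,[( [round(e*s) for e,s in zip(x["extent"],[640,480,640,480])],round(x["p"],2)) for x in d[:3]])
        except Exception as e: print(t,e)
print(r.get_obs()["time_s"])
E
```

```text
pics
{'time_s': 0.0, 'joints': array([ 1.08501602e+00,  3.20284811e-01,  1.56569152e+00,  7.95299137e-06,
        1.25737192e+00, -2.00088075e-02]), 'dq': array([ 4.49045883e-04, -4.48297860e-04,  7.02987173e-05,  6.13960401e-04,
        1.10907688e-03, -9.18276271e-04]), 'tau': array([-1.19895692e-03, -4.15530074e+01, -2.34167933e+01,  1.46988367e-05,
        7.98196852e-03, -4.46210117e-05]), 'tool_pos': array([0.25801893, 0.51332643, 0.23048147]), 'tcp_rot': array([ 8.51208944e-01,  5.24826221e-01, -7.58178076e-04,  4.42393537e-04]), 'wrist_force': array([ 0.55790758,  0.06024945, -0.71142022]), 'moment': array([-0.00311076,  0.02063542, -0.01564084]), 'finger_gap': 0.0853606300519647}
scene {'fovy': 44.25629381223822, 'cx': 323.280818224941, 'cy': 233.03731101887954, 'D': array([-0.15360157,  0.        ,  0.        ,  0.        ,  0.        ]), 'pose': array([[ 0.3046847 , -0.7405783 ,  0.59892488,  1.33497294],
       [ 0.95236175,  0.22816725, -0.20235315, -0.32115213],
       [ 0.01320331,  0.63204706,  0.77481752,  1.03047011],
       [ 0.        ,  0.        ,  0.        ,  
[... 923 characters left out ...]
.        ,  0.        ,  1.        ]])}
caddy [([136, 207, 151, 114], 0.93), ([259, 225, 22, 21], 0.49)]
caddy_handle [([134, 207, 153, 115], 0.92)]
can_mid [([366, 213, 25, 30], 0.83), ([139, 209, 148, 114], 0.62)]
module_mid [([376, 289, 38, 30], 0.57)]
free_place_near [([140, 210, 147, 110], 0.79), ([158, 278, 26, 25], 0.72)]
free_place_far [([139, 208, 148, 114], 0.98)]
multimeter [([468, 240, 40, 72], 0.7), ([135, 209, 151, 112], 0.55)]
screwdriver [([319, 107, 12, 84], 0.69), ([311, 319, 23, 20], 0.57)]
spool [([313, 316, 21, 25], 0.78)]
tin [([159, 282, 26, 21], 0.96)]
spool_in [([262, 227, 19, 20], 0.75)]
parts_case [([216, 282, 60, 35], 0.82)]
carton [([169, 213, 65, 33], 0.86)]
1.4
```

View pics/scene0.png

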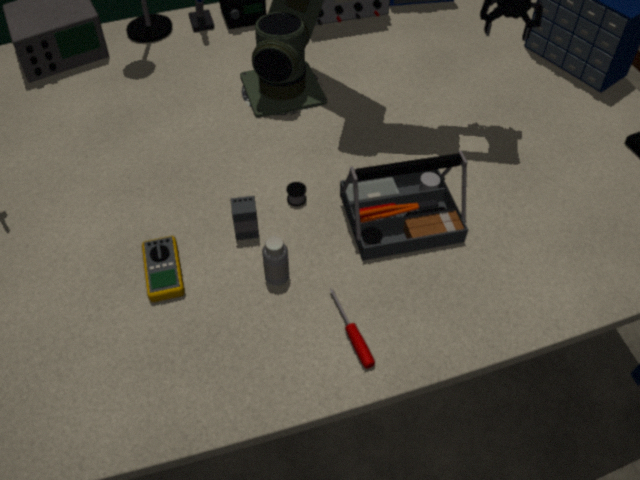

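View pics/top0.png

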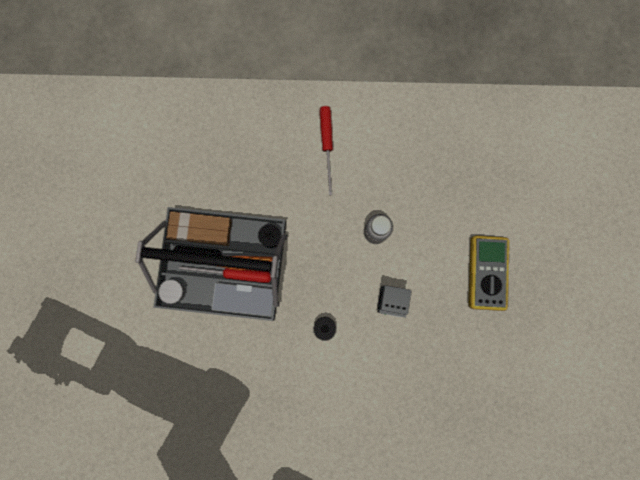

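Run:
```python
import cv2
a=cv2.imread("pics/top0.png")
cv2.imwrite("pics/topA.png",cv2.resize(a[190:340,120:300],None,fx=4.4,fy=4,interpolation=cv2.INTER_CUBIC)[:600] if 0 else cv2.resize(a[195:335,125:300],None,fx=4,fy=4,interpolation=cv2.INTER_CUBIC))
cv2.imwrite("pics/topB.png",cv2.resize(a[200:340,300:475],None,fx=4,fy=4,interpolation=cv2.INTER_CUBIC))
b=cv2.imread("pics/scene0.png")
cv2.imwrite("pics/scA.png",cv2.resize(b[140:290,220:420+60],None,fx=3,fy=3,interpolation=cv2.INTER_CUBIC))
```

```text
(no output)
```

View pics/topA.png

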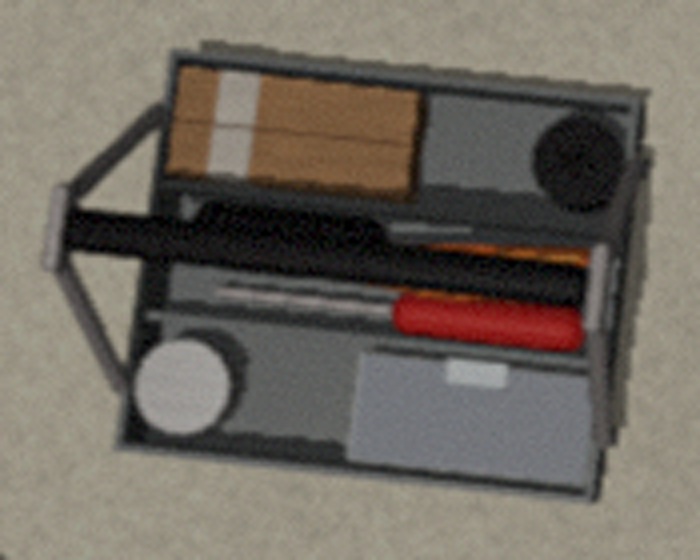

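View pics/topB.png

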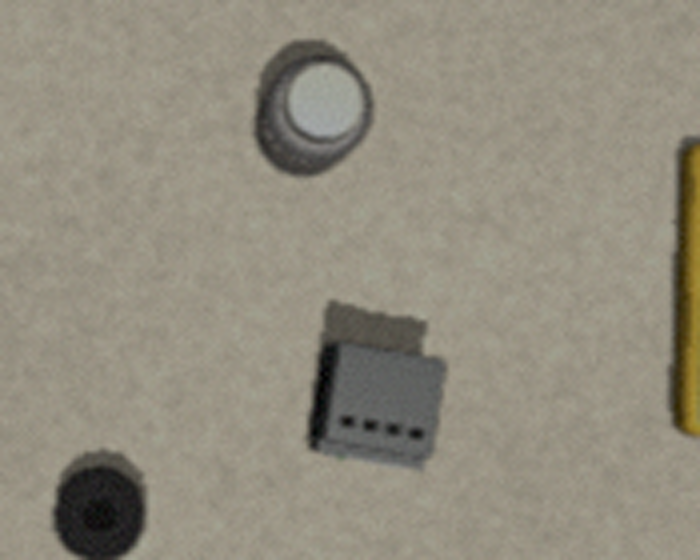

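View pics/scA.png

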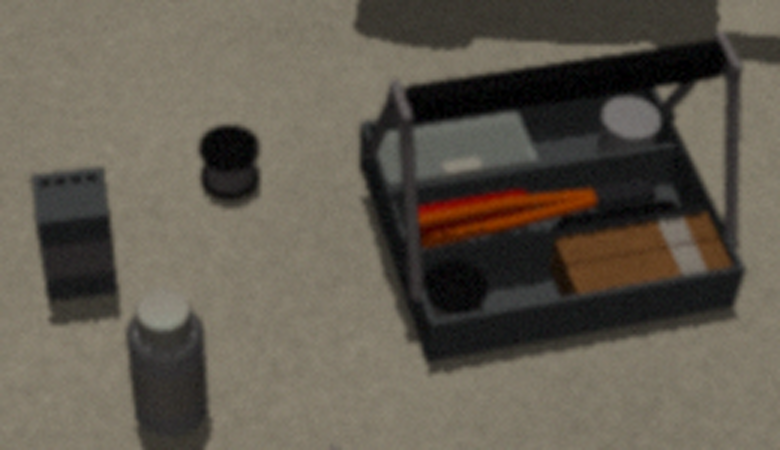

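Top view: the caddy is at px (135–290, 205–320) with its +x lane (carton, spool) at the top and its +y end on the left. Can is at (378,227), module at (395,298), loose spool at (324,327). Next I'll fit models for these in both views.

```bash
cat > h.py <<'E'
import numpy as np, cv2
from bench import r
from scipy.optimize import least_squares
def cam(n):
    i=r.camera_info(n); f=240/np.tan(np.radians(i["fovy"])/2)
    K=np.array([[f,0,i["cx"]],[0,f,i["cy"]],[0,0,1.]])
    T=np.linalg.inv(i["pose"]); F=np.diag([1,-1,-1.])
    return K,i["D"],F@T[:3,:3],F@T[:3,3]
def proj(P,n):
    K,D,R,t=cam(n); return cv2.projectPoints(np.asarray(P,float).reshape(-1,3),cv2.Rodrigues(R)[0],t,K,D)[0].reshape(-1,2)
def place(P,pose): # pose x,y,z,yaw
    x,y,z,a=pose; c,s=np.cos(a),np.sin(a); P=np.asarray(P,float)
    return np.c_[c*P[:,0]-s*P[:,1]+x, s*P[:,0]+c*P[:,1]+y, P[:,2]+z]
def unz(u,s,o): # zoomed crop -> full px
    return (np.asarray(u,float)+.5)/s-.5+np.asarray(o)
def onplane(uv,n,z):
    K,D,R,t=cam(n); u=cv2.undistortPoints(np.asarray(uv,float).reshape(-1,1,2),K,D).reshape(-1,2)
    d=np.c_[u,np.ones(len(u))]@R; c=-R.T@t
    return c+d*((z-c[2])/d[:,2])[:,None]
E
cat > fit0.py <<'E'
from h import *
# caddy
C=np.array([[.102,.12,.045],[.102,-.12,.045],[-.102,.12,.045],[-.102,-.12,.045]])
top=unz([[172,50],[648,93],[118,447],[597,498]],4,[125,195])
sc=unz([[742,265],[432,318]],3,[220,140])
Psc=C[:2]
def res(p):
    return np.r_[(proj(place(C,p),"top")-top).ravel(),(proj(place(Psc,p),"scene")-sc).ravel()]
print(onplane(top,"top",.045).round(4))
s=least_squares(res,[.5,.15,0,0]); print("caddy",s.x.round(4),res(s.x).round(1))
E
python3 fit0.py
```

```text
[[0.6557 0.2452 0.045 ]
 [0.6396 0.0032 0.045 ]
 [0.4555 0.2611 0.045 ]
 [0.4367 0.022  0.045 ]]
caddy [ 0.5461  0.1313  0.0065 -0.0802] [ 0.4 -1.3 -0.4  0.2 -0.   0.9  0.7  1.1  1.5 -0.3 -0.5  1. ]
```

```bash
cat > ov.py <<'E'
from h import *
import sys
def box(x0,x1,y0,y1,z0,z1):
    P=[[x,y,z] for z in(z0,z1) for x,y in((x0,y0),(x1,y0),(x1,y1),(x0,y1))]
    E=[(0,1),(1,2),(2,3),(3,0),(4,5),(5,6),(6,7),(7,4),(0,4),(1,5),(2,6),(3,7)]
    return np.array(P),E
def draw(img,n,pose,b,col,s,o):
    P,E=b; q=(proj(place(P,pose),n)-o+.5)*s-.5
    for i,j in E: cv2.line(img,tuple(int(round(v*16)) for v in q[i]),tuple(int(round(v*16)) for v in q[j]),col,1,cv2.LINE_AA,4)
def circ(rad,z,n=40):
    a=np.linspace(0,2*np.pi,n,endpoint=False)
    return np.c_[rad*np.cos(a),rad*np.sin(a),0*a+z],[(i,(i+1)%n) for i in range(n)]
CAD=[(box(-.102,.102,-.12,.12,0,.045),(0,255,0)),(box(-.010,.010,-.118,.118,.149,.175),(255,0,255))]
E
cat > ov1.py <<'E'
from ov import *
p=[.5455,.1325,.0,-.0802]
if len(sys.argv)>1: p=eval(sys.argv[1])
for n,o,s,w in(("top",(125,195),4,(175,140)),("scene",(330,140),5,(145,125))):
    im=cv2.imread(f"pics/{n}0.png")[o[1]:o[1]+w[1],o[0]:o[0]+w[0]]
    im=cv2.resize(im,None,fx=s,fy=s,interpolation=cv2.INTER_CUBIC)
    im=cv2.convertScaleAbs(im,alpha=1.5)
    for b,c in CAD: draw(im,n,p,b,c,s,np.array(o))
    cv2.imwrite(f"pics/ov_{n}.png",im)
E
python3 ov1.py
```

```text
(no output)
```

View pics/ov_top.png

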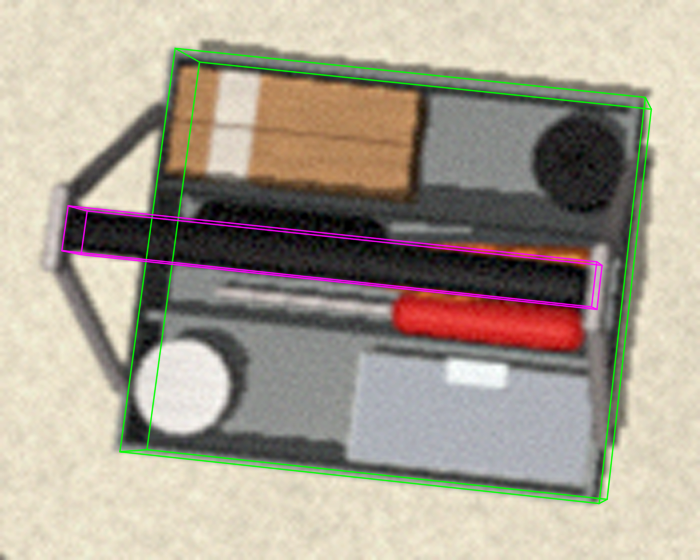

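View pics/ov_scene.png

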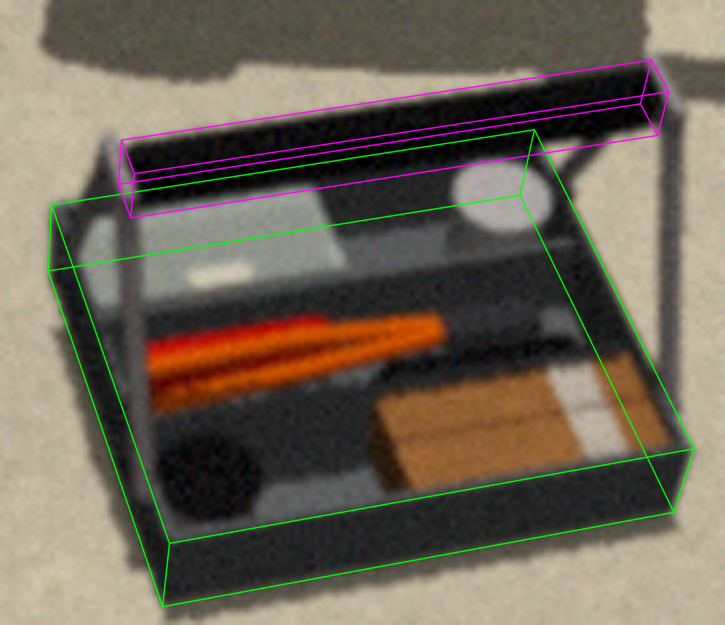

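```bash
cat > prof.py <<'E'
from ov import *
from scipy.ndimage import map_coordinates
p=[.5455,.1325,.0,-.0802]
def prof(n,a,b,pose,rng=5,img=None,lo=.08,hi=.92):
    im=cv2.cvtColor(cv2.imread(img or f"pics/{n}0.png"),cv2.COLOR_BGR2GRAY).astype(float)
    t=np.linspace(lo,hi,80)[:,None]; P=np.array(a)*(1-t)+np.array(b)*t
    q=proj(place(P,pose),n); d=q[-1]-q[0]; d/=np.linalg.norm(d); nrm=np.array([-d[1],d[0]])
    offs=np.arange(-rng,rng+.01,.5)
    v=[np.median(map_coordinates(im,[(q[:,1]+o*nrm[1]),(q[:,0]+o*nrm[0])],order=1)) for o in offs]
    return nrm,offs,np.array(v)
if __name__=="__main__":
  h,y=.102,.12
  for name,n,a,b in [("top far","top",[h,y,.045],[h,-y,.045]),("top near","top",[-h,-y,.045],[-h,y,.045]),("top left","top",[-h,y,.045],[h,y,.045]),("top right","top",[h,-y,.045],[-h,-y,.045]),
    ("sc front rim","scene",[h,y,.045],[h,-y,.045]),("sc front bot","scene",[h,y,.0],[h,-y,.0]),("sc left rim","scene",[h,-y,.045],[-h,-y,.045]),("sc right","scene",[-h,y,.045],[h,y,.045]),
    ("tophandle +","top",[.01,.118,.175],[.01,-.118,.175]),("tophandle -","top",[-.01,-.118,.175],[-.01,.118,.175]),("sc handle top","scene",[-.01,.118,.175],[-.01,-.118,.175]),("sc handle bot","scene",[.01,.118,.149],[.01,-.118,.149])]:
    nrm,o,v=prof(n,a,b,p); print(name,nrm.round(2),"\n",v.round().astype(int))
E
python3 prof.py
```

```text
top far [-0.1   0.99] 
 [148 148 149 148 143 131 109  93  84  81  84  87  87  81  69  54  42  40
  47  61  79]
top near [ 0.11 -0.99] 
 [146 146 147 147 148 148 148 147 143 134 121 108  95  78  60  50  51  63
  84 105 113]
top left [0.99 0.14] 
 [144 145 146 146 145 139 125 104  78  58  44  36  33  33  33  36  41  49
  54  57  66]
top right [-0.99 -0.11] 
 [141 128 112  98  86  82  79  77  70  60  50  45  45  53  62  73  78  73
  69  74  84]
sc front rim [-0.18 -0.98] 
 [24 23 23 24 24 24 24 25 28 32 39 47 53 58 62 65 68 69 69 70 70]
sc front bot [-0.18 -0.98] 
 [116 109  98  85  72  63  58  55  53  50  45  38  33  28  25  24  24  24
  24  24  24]
sc left rim [ 0.94 -0.33] 
 [36 29 23 20 18 18 18 20 21 24 29 36 43 45 44 45 42 42 44 45 43]
sc right [-0.89  0.45] 
 [120 120 121 121 120 119 119 116 109  95  77  57  42  31  26  24  24  29
  35  38  44]
tophandle + [-0.11  0.99] 
 [41 44 46 45 43 42 41 45 45 41 32 24 18 12 11 11 13 15 17 19 21]
tophandle - [ 0.11 -0.99] 
 [85 64 58 57 66 81 88 83 72 53 34 21 16 17 22 26 29 29 29 28 26]
sc handle top [-0.15 -0.99] 
 [  9   9   9   9  10  15  26  44  66  87 103 112 117 118 118 118 117 116
 113 105  87]
sc handle bot [-0.15 -0.99] 
 [96 96 96 97 97 92 94 87 79 75 60 49 32 20 13  9  6  4  4  4  3]
```

```bash
cat > ov2.py <<'E'
from ov import *
m=[.405,-.205,0,-.15]; c=[.53,-.175,0,0]
if len(sys.argv)>1: m=eval(sys.argv[1]); c=eval(sys.argv[2])
for n,o,s,w in(("top",(355,205),6.,(70,115)),("scene",(220,185),6.,(80,110))):
    im=cv2.imread(f"pics/{n}0.png")[o[1]:o[1]+w[1],o[0]:o[0]+w[0]]
    im=cv2.resize(im,None,fx=s,fy=s,interpolation=cv2.INTER_CUBIC)
    im=cv2.convertScaleAbs(im,alpha=1.8); im0=im.copy()
    draw(im,n,m,box(-.027,.027,-.026,.026,0,.09),(0,255,0),s,np.array(o))
    for b in (circ(.026,0),circ(.026,.088)): draw(im,n,c,b,(255,0,255),s,np.array(o))
    cv2.imwrite(f"pics/ov2_{n}.png",np.hstack([im0,im])[:600,:])
E
python3 ov2.py
python3 - <<'E'
import cv2,numpy as np
a=cv2.imread("pics/ov2_top.png");b=cv2.imread("pics/ov2_scene.png");print(a.shape,b.shape)
E
```

```text
(600, 840, 3) (600, 960, 3)
```

View pics/ov2_top.png

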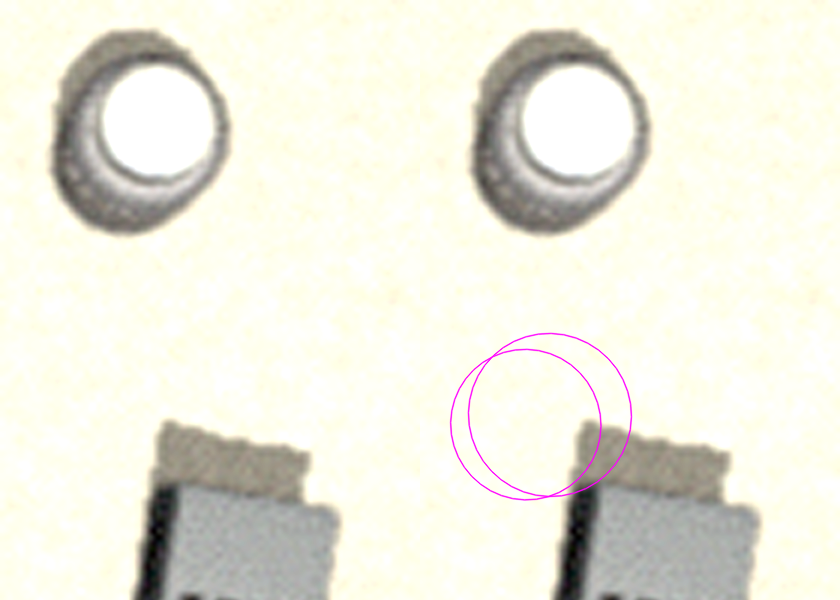

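View pics/ov2_scene.png

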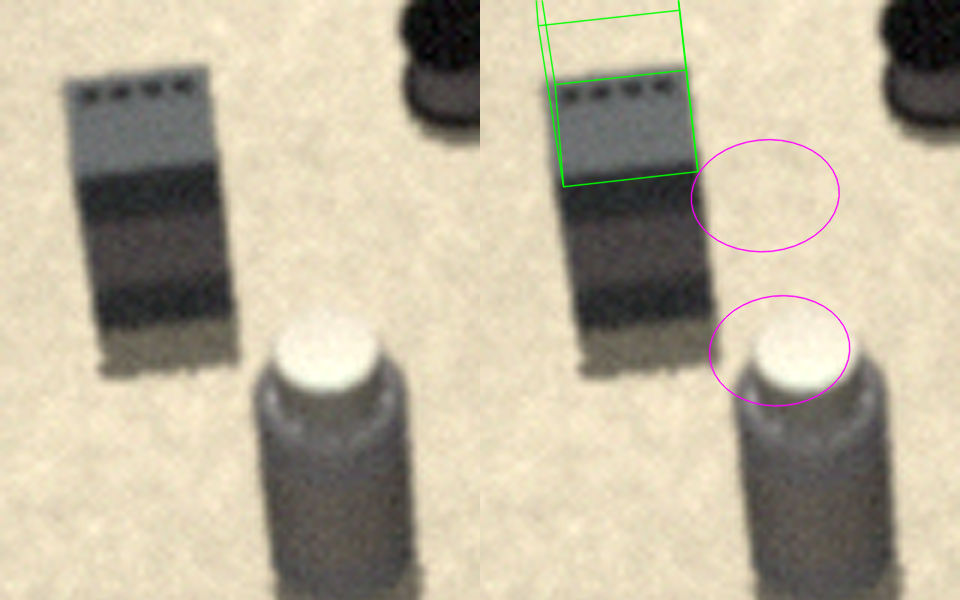

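Run:
```python
import cv2
a=cv2.imread("pics/top0.png")
cv2.imwrite("pics/modtop.png",cv2.convertScaleAbs(cv2.resize(a[268:325,365:425],None,fx=10,fy=10,interpolation=cv2.INTER_CUBIC),alpha=1.8))
from h import *
sc=unz([[65,82],[208,68],[218,163],[78,183]],6,[220,185]); print(onplane(sc,"scene",.09).round(4))
t=unz([[180,487],[340,510]],6,[355,205]); print(onplane(t,"top",.09).round(4))
ct=unz([[157,122]],6,[355,205]); print("cap top",onplane(ct,"top",.115))
ct=unz([[327,347]],6,[220,185]); print("cap scene",onplane(ct,"scene",.115))
```

```text
[[ 0.4563 -0.238   0.09  ]
 [ 0.4649 -0.187   0.09  ]
 [ 0.5105 -0.1943  0.09  ]
 [ 0.505  -0.2437  0.09  ]]
[[ 0.5072 -0.1912  0.09  ]
 [ 0.5013 -0.242   0.09  ]]
cap top [[ 0.62075051 -0.17976609  0.115     ]]
cap scene [[ 0.62147929 -0.18225348  0.115     ]]
```

View pics/modtop.png

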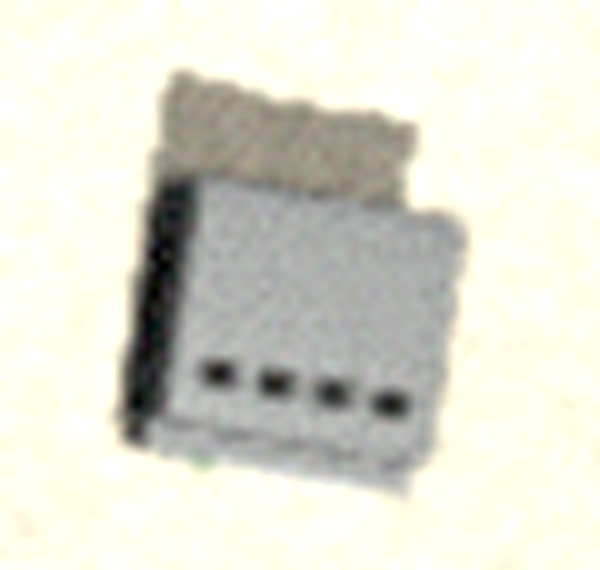

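```bash
cat > go.py <<'E'
import sys,numpy as np
from bench import r
from scipy.spatial.transform import Rotation as R
o=r.get_obs(); Rm=R.from_quat(o["tcp_rot"]).as_matrix()
yaw=np.degrees(np.arctan2(Rm[1,0],Rm[0,0]))
print("t",round(o["time_s"],2),"pos",o["tool_pos"].round(4),"yaw",yaw.round(2),"tilt z",Rm[:,2].round(4),"gap",round(o["finger_gap"],4),"F",o["wrist_force"].round(2),"M",o["moment"].round(3),"j",o["joints"].round(2))
if len(sys.argv)>1:
    x,y,z,w=map(float,sys.argv[1:5]); d=Rm.T@(np.array([x,y,z])-o["tool_pos"]); t=yaw-w; t=(t+90)%180-90
    print("travel",d.round(4),"turn",round(t,2))
E
python3 go.py .479 -.2146 .231 83.1
python3 - <<'E'
from h import *
print(onplane([[324,326]],"top",.036))
E
```

```text
t 1.4 pos [0.2582 0.5138 0.2314] yaw 63.31 tilt z [ 0.e+00  1.e-04 -1.e+00] gap 0.0853 F [-0.75 -0.19  0.52] M [-0.038  0.01  -0.01 ] j [ 1.09  0.32  1.56  0.    1.26 -0.02]
travel [-5.516e-01  5.244e-01  3.000e-04] turn -19.79
[[ 0.42528328 -0.07762518  0.036     ]]
```

>>> step_arm([
  {"travel":[-0.035,0.033,0],"turn":-2,"hand":0.8},
  {"travel":[-0.07,0.066,0],"turn":-4,"hand":0.8},
  {"travel":[-0.105,0.1,0],"turn":-6,"hand":0.8},
  {"travel":[-0.14,0.133,0],"turn":-8,"hand":0.8},
  {"travel":[-0.175,0.166,0],"turn":-10,"hand":0.8},
  {"travel":[-0.21,0.2,0],"turn":-12,"hand":0.8},
  {"travel":[-0.245,0.233,0],"turn":-14,"hand":0.8},
  {"travel":[-0.28,0.266,0],"turn":-16,"hand":0.8},
  {"travel":[-0.315,0.3,0],"turn":-18,"hand":0.8},
  {"travel":[-0.35,0.333,0],"turn":-19.8,"hand":0.8},
  {"travel":[-0.385,0.366,0],"turn":-19.8,"hand":0.8},
  {"travel":[-0.42,0.4,0],"turn":-19.8,"hand":0.8},
])

```text
time_s: 2.6
tool_pos: [0.4272, -0.0431, 0.2317]
tcp_rot: [0.748, 0.663, 0.001, 0.0]
wrist_force: [0.5, -0.5, -0.2]
finger_gap: 0.0768
```

```bash
python3 go.py .479 -.2146 .15 83.1
```

```text
t 2.6 pos [ 0.4272 -0.0431  0.2317] yaw 83.09 tilt z [ 1.2e-03  2.0e-04 -1.0e+00] gap 0.0768 F [ 0.52 -0.49 -0.19] M [ 0.011 -0.086 -0.034] j [-0.13  0.09  1.87  0.    1.18 -1.58]
travel [-0.164   0.0719  0.0817] turn -0.01
```

>>> step_arm([
  {"travel":[-0.04,0.018,0],"turn":0,"hand":0.8},
  {"travel":[-0.08,0.036,0.01],"turn":0,"hand":0.8},
  {"travel":[-0.12,0.054,0.04],"turn":0,"hand":0.8},
  {"travel":[-0.15,0.066,0.06],"turn":0,"hand":0.8},
  {"travel":[-0.165,0.072,0.08],"turn":0,"hand":0.8},
  {"travel":[-0.165,0.072,0.08],"turn":0,"hand":0.8},
  {"travel":[-0.165,0.072,0.08],"turn":0,"hand":0.8},
])

```text
time_s: 3.3
tool_pos: [0.4785, -0.2134, 0.1512]
tcp_rot: [0.749, 0.663, 0.0, -0.001]
wrist_force: [0.5, 0.2, -0.0]
finger_gap: 0.0768
```

```bash
python3 go.py .479 -.2146 .053 83.1
cat > pic.py <<'E'
import sys,cv2
from bench import r
tag=sys.argv[1]
for n in sys.argv[2].split(","):
    im=r.camera(n)[:,:,::-1]; cv2.imwrite(f"pics/{n}{tag}.png",im)
    k=sys.argv[3:]
E
python3 pic.py 1 top,scene
python3 - <<'E'
from ov import *
# fingertips +-gap/2 along tool x
from scipy.spatial.transform import Rotation as R
o=r.get_obs(); Rm=R.from_quat(o["tcp_rot"]).as_matrix()
out=[]
for n,oo,s,w in(("top",(320,220),4.,(110,140)),("scene",(200,130),4.,(110,140))):
    im=cv2.imread(f"pics/{n}1.png"); im=im[oo[1]:oo[1]+w[1],oo[0]:oo[0]+w[0]]
    im=cv2.convertScaleAbs(cv2.resize(im,None,fx=s,fy=s,interpolation=cv2.INTER_CUBIC),alpha=1.8)
    for sg in(-1,0,1):
        q=proj(o["tool_pos"]+Rm[:,0]*sg*o["finger_gap"]/2,n)[0]; q=(q-oo+.5)*s-.5
        cv2.circle(im,tuple(int(v) for v in q),4,(0,0,255),1)
    draw(im,n,[.482,-.2149,0,-.12],box(-.024,.024,-.026,.026,0,.09),(0,255,0),s,np.array(oo))
    out.append(im)
cv2.imwrite("pics/g1.png",np.hstack(out)[:600,:800] if 0 else cv2.resize(np.hstack(out),(800,510)))
E
```

```text
t 3.3 pos [ 0.4785 -0.2134  0.1512] yaw 83.07 tilt z [-8.e-04  9.e-04 -1.e+00] gap 0.0768 F [ 0.49  0.22 -0.03] M [ 0.037 -0.035 -0.011] j [-0.44  0.31  1.8   0.    1.03 -1.89]
travel [-0.0012  0.0007  0.0982] turn -0.03
```

View pics/g1.png

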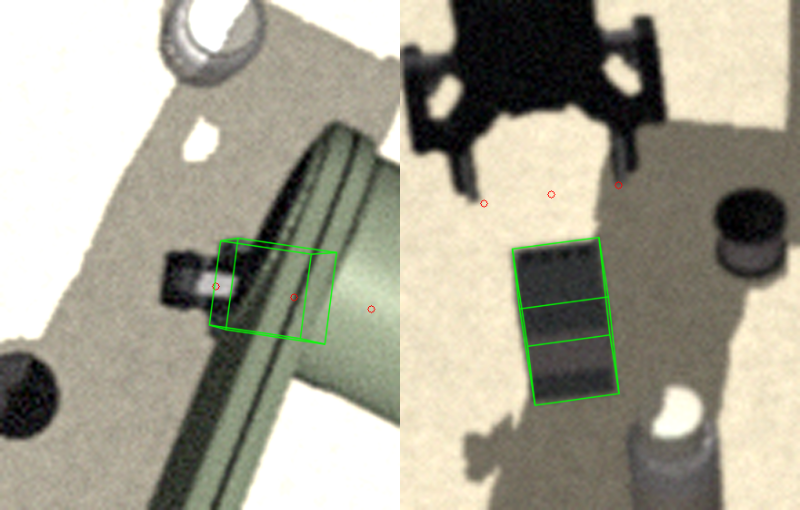

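>>> step_arm([
  {"travel":[0,0,0.03],"turn":0,"hand":0.8},
  {"travel":[0,0,0.06],"turn":0,"hand":0.8},
  {"travel":[0,0,0.08],"turn":0,"hand":0.8},
  {"travel":[0,0,0.099],"turn":0,"hand":0.8},
  {"travel":[0,0,0.099],"turn":0,"hand":0.8},
  {"travel":[0,0,0.099],"turn":0,"hand":0.4},
  {"travel":[0,0,0.099],"turn":0,"hand":0.3},
  {"travel":[0,0,0.099],"turn":0,"hand":0.2},
  {"travel":[0,0,0.099],"turn":0,"hand":0.0},
  {"travel":[0,0,0.099],"turn":0,"hand":0.0},
  {"travel":[0,0,0.099],"turn":0,"hand":-0.2},
  {"travel":[0,0,0.099],"turn":0,"hand":-0.2},
], force=30)

```text
time_s: 4.6
tool_pos: [0.4798, -0.2138, 0.0541]
tcp_rot: [0.748, 0.663, 0.001, 0.001]
wrist_force: [-0.2, 1.3, 6.3]
finger_gap: 0.0519
```

```bash
python3 go.py .479 -.2146 .053 83.1
```

```text
t 4.6 pos [ 0.4798 -0.2138  0.0541] yaw 83.11 tilt z [ 3.2e-03 -9.0e-04 -1.0e+00] gap 0.0519 F [-0.23  1.34  6.33] M [0.346 0.08  0.036] j [-0.44  0.42  1.92  0.    0.8  -1.89]
travel [-0.0009 -0.0007  0.0011] turn 0.01
```

>>> step_arm([
  {"travel":[0,0,-0.01],"turn":0,"hand":-0.2},
  {"travel":[0,0,-0.03],"turn":0,"hand":-0.2},
  {"travel":[0,0,-0.06],"turn":0,"hand":-0.2},
  {"travel":[0,0,-0.09],"turn":0,"hand":-0.2},
  {"travel":[0,0,-0.12],"turn":0,"hand":-0.2},
  {"travel":[0,0,-0.15],"turn":0,"hand":-0.2},
  {"travel":[0,0,-0.18],"turn":0,"hand":-0.2},
  {"travel":[0,0,-0.2],"turn":0,"hand":-0.2},
  {"travel":[0,0,-0.21],"turn":0,"hand":-0.2},
  {"travel":[0,0,-0.21],"turn":0,"hand":-0.2},
], force=35)

```text
time_s: 5.6
tool_pos: [0.479, -0.2138, 0.2637]
tcp_rot: [0.748, 0.663, 0.001, 0.001]
wrist_force: [-0.9, 0.7, -2.0]
finger_gap: 0.0516
```

```bash
python3 go.py .482 .177 .263 85.4
```

```text
t 5.6 pos [ 0.479  -0.2138  0.2637] yaw 83.11 tilt z [ 0.0026 -0.0012 -1.    ] gap 0.0516 F [-0.9   0.7  -2.02] M [-0.02   0.051  0.01 ] j [-0.44  0.22  1.62  0.    1.3  -1.89]
travel [ 3.883e-01 -4.390e-02  3.000e-04] turn -2.29
```

>>> step_arm([
  {"travel":[0.015,-0.002,0],"turn":0,"hand":-0.2},
  {"travel":[0.045,-0.005,0],"turn":-0.5,"hand":-0.2},
  {"travel":[0.085,-0.01,0],"turn":-1,"hand":-0.2},
  {"travel":[0.125,-0.014,0],"turn":-1.5,"hand":-0.2},
  {"travel":[0.165,-0.019,0],"turn":-2,"hand":-0.2},
  {"travel":[0.205,-0.023,0],"turn":-2.3,"hand":-0.2},
  {"travel":[0.245,-0.028,0],"turn":-2.3,"hand":-0.2},
  {"travel":[0.285,-0.032,0],"turn":-2.3,"hand":-0.2},
  {"travel":[0.325,-0.037,0],"turn":-2.3,"hand":-0.2},
  {"travel":[0.355,-0.04,0],"turn":-2.3,"hand":-0.2},
  {"travel":[0.38,-0.043,0],"turn":-2.3,"hand":-0.2},
  {"travel":[0.388,-0.044,0],"turn":-2.3,"hand":-0.2},
])

```text
time_s: 6.8
tool_pos: [0.48, 0.1794, 0.2606]
tcp_rot: [0.734, 0.679, -0.001, -0.001]
wrist_force: [0.4, -0.8, -1.3]
finger_gap: 0.0518
```

>>> step_arm([
  {"travel":[0,0,0],"turn":0,"hand":-0.2},
  {"travel":[0,0,0],"turn":0,"hand":-0.2},
  {"travel":[0,0,0],"turn":0,"hand":-0.2},
])

```text
time_s: 7.1
tool_pos: [0.4813, 0.1759, 0.262]
tcp_rot: [0.735, 0.678, -0.0, -0.0]
wrist_force: [0.1, 0.0, -1.9]
finger_gap: 0.0515
```

```bash
python3 go.py .482 .177 .15 85.4; python3 pic.py 2 top,scene
cat > ov3.py <<'E'
from ov import *
from scipy.spatial.transform import Rotation as R
# usage: tag, caddy pose, held (module|can) , grasp height above foot
tag=sys.argv[1]; cp=eval(sys.argv[2]); held=sys.argv[3]; gh=float(sys.argv[4])
o=r.get_obs(); Rm=R.from_quat(o["tcp_rot"]).as_matrix(); p=o["tool_pos"]
yaw=np.arctan2(Rm[1,0],Rm[0,0])-np.pi/2
out=[]
for n,oo,s,w in(("top",(120,190),2.6,(190,150)),("scene",(320,110),2.6,(165,160))):
    oo=tuple(eval(sys.argv[5])[n]) if len(sys.argv)>5 else oo
    im=cv2.imread(f"pics/{n}{tag}.png"); im=im[oo[1]:oo[1]+w[1],oo[0]:oo[0]+w[0]]
    im=cv2.convertScaleAbs(cv2.resize(im,None,fx=s,fy=s,interpolation=cv2.INTER_CUBIC),alpha=1.9)
    for b,c in CAD: draw(im,n,cp,b,c,s,np.array(oo))
    for fx,fy in((-.0667,.0378),(.0667,-.0378)): draw(im,n,cp,box(fx-.031,fx+.031,fy-.03,fy+.03,.004,.004),(255,255,0),s,np.array(oo))
    foot=p[2]-gh
    if held=="module": draw(im,n,[p[0],p[1],foot,yaw],box(-.021,.027,-.026,.026,0,.09),(0,0,255),s,np.array(oo))
    if held=="can":
        for b in (circ(.026,0),circ(.026,.088)): draw(im,n,[p[0],p[1],foot,yaw],b,(0,0,255),s,np.array(oo))
    out.append(cv2.copyMakeBorder(im,0,420-im.shape[0] if im.shape[0]<420 else 0,0,0,cv2.BORDER_CONSTANT)[:420])
m=np.hstack(out); f=800/m.shape[1]; m=cv2.resize(m,None,fx=f,fy=f) if f<1 else m
cv2.imwrite(f"pics/o{tag}.png",m)
E
python3 ov3.py 2 "[.5457,.134,0,-.08]" module .054
```

```text
t 7.1 pos [0.4813 0.1759 0.262 ] yaw 85.34 tilt z [-7.e-04 -6.e-04 -1.e+00] gap 0.0515 F [ 0.12  0.03 -1.88] M [ 0.015  0.013 -0.007] j [ 0.33  0.2   1.65 -0.    1.29 -1.16]
travel [0.0013 0.0007 0.112 ] turn -0.06
```

View pics/o2.png

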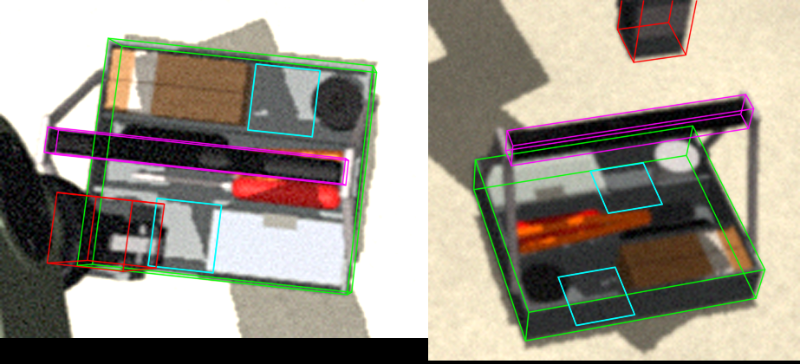

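>>> step_arm([
  {"travel":[0.001,0.001,0.015],"turn":0,"hand":-0.2},
  {"travel":[0.001,0.001,0.04],"turn":0,"hand":-0.2},
  {"travel":[0.001,0.001,0.07],"turn":0,"hand":-0.2},
  {"travel":[0.001,0.001,0.1],"turn":0,"hand":-0.2},
  {"travel":[0.001,0.001,0.125],"turn":0,"hand":-0.2},
  {"travel":[0.001,0.001,0.142],"turn":0,"hand":-0.2},
  {"travel":[0.001,0.001,0.145],"turn":0,"hand":-0.2},
  {"travel":[0.001,0.001,0.145],"turn":0,"hand":-0.2},
  {"travel":[0.001,0.001,0.145],"turn":0,"hand":-0.2},
])

```text
time_s: 8.1
tool_pos: [0.4835, 0.1778, 0.1185]
tcp_rot: [0.735, 0.678, 0.001, 0.0]
wrist_force: [0.8, -0.0, -1.1]
finger_gap: 0.0518
```

```bash
python3 go.py .482 .177 .06 85.4; python3 pic.py 3 top,scene
python3 ov3.py 3 "[.5457,.134,0,-.08]" module .054
python3 - <<'E'
import cv2,numpy as np
a=cv2.imread("pics/top3.png")[200:330,130:300]; b=cv2.imread("pics/scene3.png")[140:270,330:475]
f=lambda x:cv2.convertScaleAbs(cv2.resize(x,None,fx=4.5,fy=4.5,interpolation=cv2.INTER_CUBIC),alpha=2)
cv2.imwrite("pics/r3t.png",f(a));cv2.imwrite("pics/r3s.png",f(b))
E
```

```text
t 8.1 pos [0.4835 0.1778 0.1185] yaw 85.38 tilt z [ 2.3e-03  8.0e-04 -1.0e+00] gap 0.0518 F [ 0.79 -0.02 -1.06] M [-0.007 -0.012 -0.032] j [ 0.33  0.33  1.87  0.    0.95 -1.16]
travel [-0.001  -0.0016  0.0585] turn -0.02
```

View pics/o3.png

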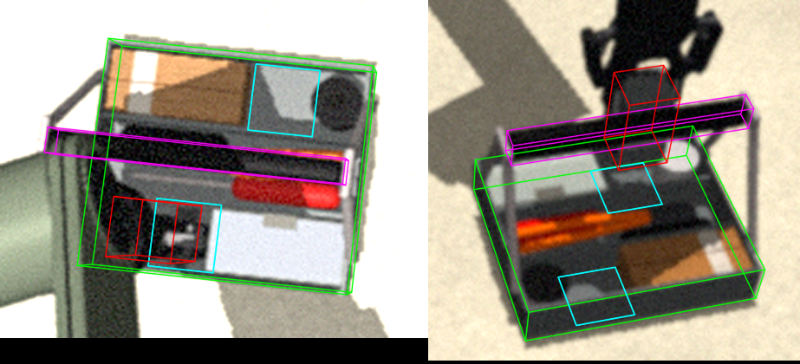

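View pics/r3t.png

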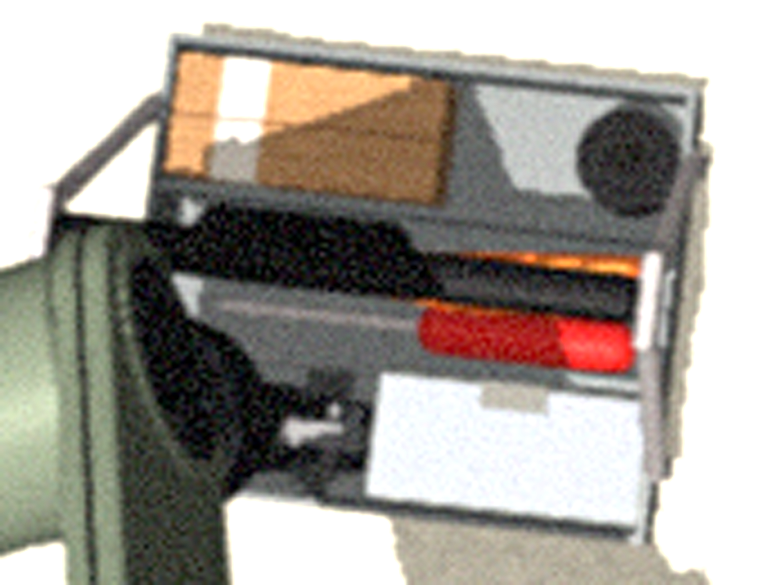

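View pics/r3s.png

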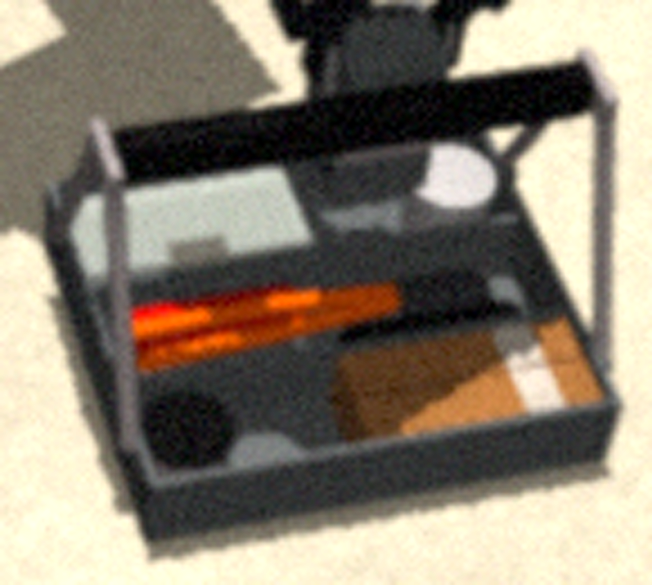

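Run:
```python
from h import *
w=np.vstack([onplane(unz([[383,375],[367,495]],4.5,[130,200]),"top",.04),onplane(unz([[184,386],[358,352],[345,458],[578,162],[421,90],[410,198]],4,[125,195]),"top",.04)])
c,s=np.cos(-.08),np.sin(-.08); d=w[:,:2]-[.5455,.1353]
print(np.c_[c*d[:,0]+s*d[:,1],-s*d[:,0]+c*d[:,1]].round(4))
p=np.array([.4835,.1778])-[.5457,.134]; print(c*p[0]+s*p[1],-s*p[0]+c*p[1])
```

```text
[[-0.0409  0.005 ]
 [-0.0943  0.0054]
 [-0.0665  0.091 ]
 [-0.0404  0.0063]
 [-0.0934  0.0061]
 [ 0.0663 -0.0925]
 [ 0.0945 -0.0089]
 [ 0.0393 -0.0101]]
-0.06550132972787268 0.0386892207711722
```

>>> step_arm([
  {"travel":[-0.001,-0.0015,0.008],"turn":0,"hand":-0.2},
  {"travel":[-0.001,-0.0015,0.018],"turn":0,"hand":-0.2},
  {"travel":[-0.001,-0.0015,0.028],"turn":0,"hand":-0.2},
  {"travel":[-0.001,-0.0015,0.038],"turn":0,"hand":-0.2},
  {"travel":[-0.001,-0.0015,0.046],"turn":0,"hand":-0.2},
  {"travel":[-0.001,-0.0015,0.051],"turn":0,"hand":-0.2},
  {"travel":[-0.001,-0.0015,0.051],"turn":0,"hand":-0.2},
  {"travel":[-0.001,-0.0015,0.051],"turn":0,"hand":-0.2},
])

```text
time_s: 9.0
tool_pos: [0.4812, 0.177, 0.0663]
tcp_rot: [0.735, 0.678, 0.0, 0.0]
wrist_force: [0.3, -0.2, -1.1]
finger_gap: 0.0517
```

```bash
python3 go.py .482 .1768 .058 85.4
```

```text
t 9.0 pos [0.4812 0.177  0.0663] yaw 85.41 tilt z [ 2.e-04  2.e-04 -1.e+00] gap 0.0517 F [ 0.32 -0.25 -1.07] M [ 0.015  0.001 -0.039] j [ 0.33  0.39  1.93  0.    0.82 -1.16]
travel [-0.0001  0.0008  0.0083] turn 0.01
```

No contact so far (Fz is about the module's weight), so I'll set it down slowly.

>>> step_arm([
  {"travel":[0,0.0005,0.002],"turn":0,"hand":-0.2},
  {"travel":[0,0.0005,0.004],"turn":0,"hand":-0.2},
  {"travel":[0,0.0005,0.006],"turn":0,"hand":-0.2},
  {"travel":[0,0.0005,0.007],"turn":0,"hand":-0.2},
  {"travel":[0,0.0005,0.007],"turn":0,"hand":-0.2},
])

```text
time_s: 9.5
tool_pos: [0.4814, 0.1768, 0.0592]
tcp_rot: [0.735, 0.678, -0.0, -0.0]
wrist_force: [0.0, -0.1, -1.4]
finger_gap: 0.052
```

```bash
python3 go.py .482 .1768 .058 85.4
```

```text
t 9.5 pos [0.4814 0.1768 0.0592] yaw 85.41 tilt z [-2.e-04 -0.e+00 -1.e+00] gap 0.052 F [ 0.01 -0.15 -1.41] M [ 0.002  0.06  -0.045] j [ 0.33  0.4   1.94  0.    0.8  -1.16]
travel [-0.      0.0006  0.0012] turn 0.01
```

>>> step_arm([
  {"travel":[0,0.0005,0.001],"turn":0,"hand":-0.2},
  {"travel":[0,0.0005,0.002],"turn":0,"hand":-0.2},
  {"travel":[0,0.0005,0.002],"turn":0,"hand":-0.2},
])

```text
time_s: 9.8
tool_pos: [0.4822, 0.1769, 0.0582]
tcp_rot: [0.735, 0.678, 0.0, 0.0]
wrist_force: [-3.0, -0.0, 5.6]
finger_gap: 0.052
```

```bash
python3 go.py .482 .1768 .058 85.4
```

```text
t 9.8 pos [0.4822 0.1769 0.0582] yaw 85.42 tilt z [ 7.e-04  2.e-04 -1.e+00] gap 0.052 F [-2.97 -0.01  5.57] M [-0.16   0.242 -0.001] j [ 0.33  0.4   1.94  0.    0.8  -1.16]
travel [-0.0001 -0.0002  0.0002] turn 0.02
```

>>> step_arm([
  {"travel":[0,0,0],"turn":0,"hand":0.3},
  {"travel":[0,0,0],"turn":0,"hand":0.4},
  {"travel":[0,0,0],"turn":0,"hand":0.5},
  {"travel":[0,0,0],"turn":0,"hand":0.6},
  {"travel":[0,0,0],"turn":0,"hand":0.6},
  {"travel":[0,0,-0.02],"turn":0,"hand":0.6},
  {"travel":[0,0,-0.05],"turn":0,"hand":0.6},
  {"travel":[0,0,-0.09],"turn":0,"hand":0.6},
  {"travel":[0,0,-0.13],"turn":0,"hand":0.6},
  {"travel":[0,0,-0.17],"turn":0,"hand":0.6},
  {"travel":[0,0,-0.19],"turn":0,"hand":0.7},
  {"travel":[0,0,-0.19],"turn":0,"hand":0.8},
])

```text
time_s: 11.0
tool_pos: [0.4837, 0.1774, 0.2507]
tcp_rot: [0.735, 0.678, 0.003, 0.001]
wrist_force: [0.2, -0.1, -1.3]
finger_gap: 0.0769
```

```bash
python3 go.py .621 -.18 .25 85.4
```

```text
t 11.0 pos [0.4837 0.1774 0.2507] yaw 85.41 tilt z [ 0.0071  0.0025 -1.    ] gap 0.0769 F [ 0.22 -0.08 -1.31] M [-0.052  0.066  0.023] j [ 0.33  0.21  1.67  0.    1.26 -1.16]
travel [-0.3453  0.1655  0.0008] turn 0.01
```

>>> step_arm([
  {"travel":[-0.015,0.007,0],"turn":0,"hand":0.8},
  {"travel":[-0.05,0.024,0],"turn":0,"hand":0.8},
  {"travel":[-0.09,0.043,0],"turn":0,"hand":0.8},
  {"travel":[-0.13,0.062,0],"turn":0,"hand":0.8},
  {"travel":[-0.17,0.081,0],"turn":0,"hand":0.8},
  {"travel":[-0.21,0.1,0],"turn":0,"hand":0.8},
  {"travel":[-0.25,0.12,0],"turn":0,"hand":0.8},
  {"travel":[-0.29,0.139,0],"turn":0,"hand":0.8},
  {"travel":[-0.325,0.156,0],"turn":0,"hand":0.8},
  {"travel":[-0.345,0.1655,0.02],"turn":0,"hand":0.8},
  {"travel":[-0.345,0.1655,0.05],"turn":0,"hand":0.8},
  {"travel":[-0.345,0.1655,0.05],"turn":0,"hand":0.8},
])

```text
time_s: 12.2
tool_pos: [0.6162, -0.1802, 0.1909]
tcp_rot: [0.735, 0.678, -0.003, -0.005]
wrist_force: [-0.4, 0.2, -1.2]
finger_gap: 0.077
```

>>> step_arm([
  {"travel":[0,0,0],"turn":0,"hand":0.8},
  {"travel":[0,0,0],"turn":0,"hand":0.8},
])

```text
time_s: 12.4
tool_pos: [0.62, -0.1799, 0.1984]
tcp_rot: [0.735, 0.679, 0.001, 0.001]
wrist_force: [0.3, -1.1, 1.0]
finger_gap: 0.0768
```

```bash
python3 go.py .621 -.1805 .052 85.4; python3 pic.py 4 top,scene
python3 - <<'E'
import cv2,numpy as np
from ov import *
f=lambda x,s:cv2.convertScaleAbs(cv2.resize(x,None,fx=s,fy=s,interpolation=cv2.INTER_CUBIC),alpha=1.8)
s=2.6;o=np.array((120,190)); a=f(cv2.imread("pics/top4.png")[190:340,120:300],s)
for b,c in CAD: draw(a,"top",[.5457,.134,0,-.08],b,c,s,o)
o=np.array((240,130)); b_=f(cv2.imread("pics/scene4.png")[130:280,240:475],s)
cv2.imwrite("pics/r4a.png",a);cv2.imwrite("pics/r4b.png",b_)
E
```

```text
t 12.4 pos [ 0.62   -0.1799  0.1984] yaw 85.45 tilt z [ 1.7e-03 -4.0e-04 -1.0e+00] gap 0.0768 F [ 0.32 -1.08  0.95] M [0.062 0.    0.005] j [-0.3   0.45  1.44  0.    1.25 -1.79]
travel [-0.0005  0.0008  0.1464] turn 0.05
```

View pics/r4a.png

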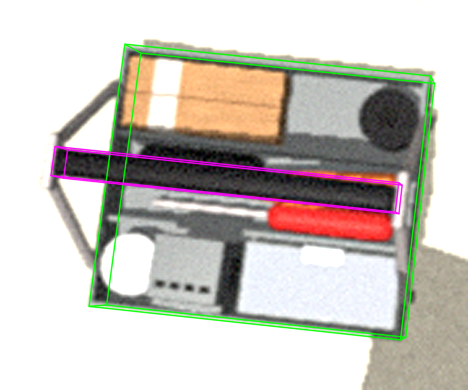

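View pics/r4b.png

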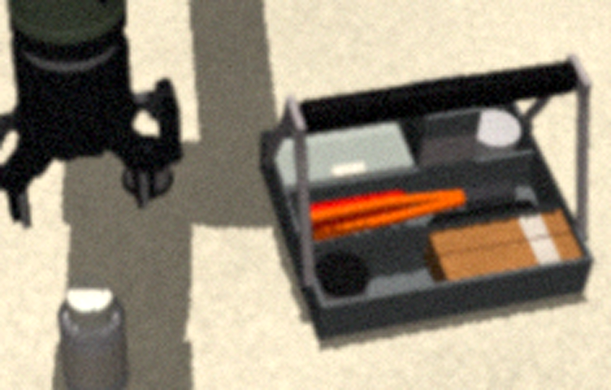

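Module stands upright in the near place, between the tin and the case (top crop (160–225, 235–315)). Next I'll descend on the can.

>>> step_arm([
  {"travel":[0,0.0005,0.03],"turn":0,"hand":0.8},
  {"travel":[0,0.0005,0.06],"turn":0,"hand":0.8},
  {"travel":[0,0.0005,0.09],"turn":0,"hand":0.8},
  {"travel":[0,0.0005,0.12],"turn":0,"hand":0.8},
  {"travel":[0,0.0005,0.14],"turn":0,"hand":0.8},
  {"travel":[0,0.0005,0.145],"turn":0,"hand":0.8},
  {"travel":[0,0.0005,0.145],"turn":0,"hand":0.5},
  {"travel":[0,0.0005,0.145],"turn":0,"hand":0.3},
  {"travel":[0,0.0005,0.145],"turn":0,"hand":0.2},
  {"travel":[0,0.0005,0.145],"turn":0,"hand":0.0},
  {"travel":[0,0.0005,0.145],"turn":0,"hand":-0.2},
  {"travel":[0,0.0005,0.145],"turn":0,"hand":-0.2},
], force=30)

```text
time_s: 13.7
tool_pos: [0.6212, -0.1807, 0.0544]
tcp_rot: [0.735, 0.678, 0.001, 0.002]
wrist_force: [0.4, -0.4, 6.5]
finger_gap: 0.0516
```

>>> step_arm([
  {"travel":[0,0,0],"turn":0,"hand":-0.2},
])

```text
time_s: 13.8
tool_pos: [0.6212, -0.1807, 0.0544]
tcp_rot: [0.735, 0.678, 0.001, 0.002]
wrist_force: [0.2, 0.1, 5.5]
finger_gap: 0.0515
```

```bash
python3 go.py .621 -.1805 .052 85.4
```

```text
t 13.8 pos [ 0.6212 -0.1807  0.0544] yaw 85.4 tilt z [ 3.9e-03 -9.0e-04 -1.0e+00] gap 0.0515 F [0.2  0.09 5.46] M [0.2   0.027 0.029] j [-0.3   0.58  1.62  0.    0.94 -1.79]
travel [ 0.0001 -0.0002  0.0024] turn 0.0
```

>>> step_arm([
  {"travel":[0,0,-0.01],"turn":0,"hand":-0.2},
  {"travel":[0,0,-0.03],"turn":0,"hand":-0.2},
  {"travel":[0,0,-0.06],"turn":0,"hand":-0.2},
  {"travel":[0,0,-0.09],"turn":0,"hand":-0.2},
  {"travel":[0,0,-0.12],"turn":0,"hand":-0.2},
  {"travel":[0,0,-0.15],"turn":0,"hand":-0.2},
  {"travel":[0,0,-0.18],"turn":0,"hand":-0.2},
  {"travel":[0,0,-0.2],"turn":0,"hand":-0.2},
  {"travel":[0,0,-0.21],"turn":0,"hand":-0.2},
  {"travel":[0,0,-0.21],"turn":0,"hand":-0.2},
], force=35)

```text
time_s: 14.8
tool_pos: [0.6202, -0.1805, 0.2639]
tcp_rot: [0.735, 0.678, 0.001, 0.001]
wrist_force: [-0.4, -0.8, -1.4]
finger_gap: 0.0511
```

```bash
python3 go.py .6091 .0903 .263 85.4
```

```text
t 14.8 pos [ 0.6202 -0.1805  0.2639] yaw 85.41 tilt z [ 2.6e-03 -7.0e-04 -1.0e+00] gap 0.0511 F [-0.4  -0.77 -1.38] M [-0.006  0.018 -0.03 ] j [-0.3   0.42  1.33  0.    1.39 -1.79]
travel [ 0.269  -0.0328  0.0006] turn 0.01
```

>>> step_arm([
  {"travel":[0.015,-0.002,0],"turn":0,"hand":-0.2},
  {"travel":[0.045,-0.005,0],"turn":0,"hand":-0.2},
  {"travel":[0.08,-0.01,0],"turn":0,"hand":-0.2},
  {"travel":[0.12,-0.015,0],"turn":0,"hand":-0.2},
  {"travel":[0.16,-0.0195,0],"turn":0,"hand":-0.2},
  {"travel":[0.2,-0.0245,0],"turn":0,"hand":-0.2},
  {"travel":[0.235,-0.0285,0],"turn":0,"hand":-0.2},
  {"travel":[0.26,-0.032,0],"turn":0,"hand":-0.2},
  {"travel":[0.269,-0.033,0],"turn":0,"hand":-0.2},
  {"travel":[0.269,-0.033,0.02],"turn":0,"hand":-0.2},
  {"travel":[0.269,-0.033,0.05],"turn":0,"hand":-0.2},
  {"travel":[0.269,-0.033,0.08],"turn":0,"hand":-0.2},
])

```text
time_s: 16.0
tool_pos: [0.6079, 0.0903, 0.1807]
tcp_rot: [0.735, 0.678, -0.0, -0.0]
wrist_force: [0.0, 0.0, -1.5]
finger_gap: 0.0511
```

>>> step_arm([
  {"travel":[0,0,0.03],"turn":0,"hand":-0.2},
  {"travel":[0,0,0.055],"turn":0,"hand":-0.2},
  {"travel":[0,0,0.065],"turn":0,"hand":-0.2},
  {"travel":[0,0,0.065],"turn":0,"hand":-0.2},
  {"travel":[0,0,0.065],"turn":0,"hand":-0.2},
])

```text
time_s: 16.5
tool_pos: [0.6091, 0.0904, 0.118]
tcp_rot: [0.735, 0.678, 0.001, 0.0]
wrist_force: [0.4, 0.2, -0.9]
finger_gap: 0.0513
```

```bash
python3 go.py .6091 .0903 .058 85.4;python3 pic.py 5 top,scene
python3 ov3.py 5 "[.5457,.134,0,-.08]" can .054
```

```text
t 16.5 pos [0.6091 0.0904 0.118 ] yaw 85.4 tilt z [ 1.3e-03  2.0e-04 -1.0e+00] gap 0.0513 F [ 0.37  0.22 -0.89] M [-0.019  0.053 -0.003] j [ 0.13  0.47  1.63  0.    1.04 -1.36]
travel [-0.0001 -0.0001  0.06  ] turn -0.0
```

View pics/o5.png

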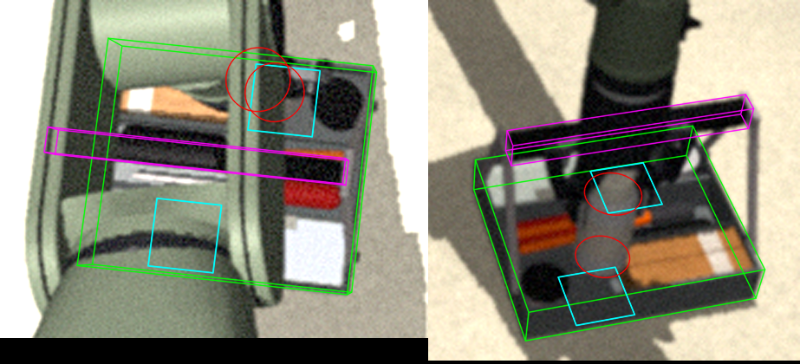

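>>> step_arm([
  {"travel":[0,0,0.01],"turn":0,"hand":-0.2},
  {"travel":[0,0,0.02],"turn":0,"hand":-0.2},
  {"travel":[0,0,0.032],"turn":0,"hand":-0.2},
  {"travel":[0,0,0.043],"turn":0,"hand":-0.2},
  {"travel":[0,0,0.05],"turn":0,"hand":-0.2},
  {"travel":[0,0,0.052],"turn":0,"hand":-0.2},
  {"travel":[0,0,0.054],"turn":0,"hand":-0.2},
  {"travel":[0,0,0.056],"turn":0,"hand":-0.2},
  {"travel":[0,0,0.058],"turn":0,"hand":-0.2},
  {"travel":[0,0,0.058],"turn":0,"hand":-0.2},
])

```text
time_s: 17.6
tool_pos: [0.6085, 0.0905, 0.0593]
tcp_rot: [0.735, 0.678, 0.0, -0.0]
wrist_force: [0.3, -0.6, -0.9]
finger_gap: 0.0513
```

```bash
python3 go.py .6091 .0903 .058 85.4
```

```text
t 17.6 pos [0.6085 0.0905 0.0593] yaw 85.41 tilt z [ 0.e+00  1.e-04 -1.e+00] gap 0.0513 F [ 0.28 -0.56 -0.86] M [-0.022  0.031  0.028] j [ 0.13  0.53  1.69  0.    0.92 -1.36]
travel [-0.0001  0.0006  0.0013] turn 0.01
```

>>> step_arm([
  {"travel":[0,0.0005,0.001],"turn":0,"hand":-0.2},
  {"travel":[0,0.0005,0.002],"turn":0,"hand":-0.2},
  {"travel":[0,0.0005,0.002],"turn":0,"hand":-0.2},
])

```text
time_s: 17.9
tool_pos: [0.6093, 0.0904, 0.0585]
tcp_rot: [0.735, 0.678, 0.0, 0.0]
wrist_force: [-1.2, -1.7, 4.2]
finger_gap: 0.051
```

```bash
python3 go.py .6091 .0903 .058 85.4
```

```text
t 17.9 pos [0.6093 0.0904 0.0585] yaw 85.41 tilt z [ 1.1e-03  2.0e-04 -1.0e+00] gap 0.051 F [-1.16 -1.71  4.17] M [ 0.033  0.229 -0.034] j [ 0.13  0.53  1.69  0.    0.92 -1.36]
travel [-0.0002 -0.0002  0.0005] turn 0.01
```

>>> step_arm([
  {"travel":[0,0,0],"turn":0,"hand":0.3},
  {"travel":[0,0,0],"turn":0,"hand":0.4},
  {"travel":[0,0,0],"turn":0,"hand":0.5},
  {"travel":[0,0,0],"turn":0,"hand":0.6},
  {"travel":[0,0,0],"turn":0,"hand":0.6},
  {"travel":[0,0,-0.015],"turn":0,"hand":0.6},
  {"travel":[0,0,-0.045],"turn":0,"hand":0.6},
  {"travel":[0,0,-0.085],"turn":0,"hand":0.6},
  {"travel":[0,0,-0.125],"turn":0,"hand":0.6},
  {"travel":[0,0,-0.165],"turn":0,"hand":0.6},
  {"travel":[0,0,-0.195],"turn":0,"hand":0.6},
  {"travel":[0,0,-0.2],"turn":0,"hand":0.6},
])

```text
time_s: 19.1
tool_pos: [0.6109, 0.0906, 0.262]
tcp_rot: [0.735, 0.678, 0.004, 0.003]
wrist_force: [1.0, 0.1, 0.8]
finger_gap: 0.0683
```

>>> step_arm([
  {"travel":[0.02,-0.045,0],"turn":8,"hand":0.0},
  {"travel":[0.03,-0.09,0],"turn":16,"hand":0.0},
  {"travel":[0.0,-0.14,0],"turn":24,"hand":0.0},
  {"travel":[-0.03,-0.17,0],"turn":32,"hand":0.0},
  {"travel":[-0.08,-0.17,0],"turn":40,"hand":0.0},
  {"travel":[-0.13,-0.17,0],"turn":48,"hand":0.0},
  {"travel":[-0.18,-0.17,0],"turn":56,"hand":0.0},
  {"travel":[-0.22,-0.17,0],"turn":64,"hand":0.0},
  {"travel":[-0.22,-0.17,0],"turn":72,"hand":0.0},
  {"travel":[-0.22,-0.17,0],"turn":80,"hand":0.0},
  {"travel":[-0.22,-0.17,0],"turn":88,"hand":0.0},
  {"travel":[-0.22,-0.17,0],"turn":90,"hand":0.0},
])

```text
time_s: 20.3
tool_pos: [0.4213, -0.1154, 0.256]
tcp_rot: [0.999, -0.042, -0.001, -0.0]
wrist_force: [-0.2, 0.6, 0.6]
finger_gap: 0.0425
```

```bash
python3 go.py .5457 .134 .26 -4.6;python3 pic.py 6 top,scene
python3 ov3.py 6 "[.5457,.134,0,-.08]" none 0
```

```text
t 20.3 pos [ 0.4213 -0.1154  0.256 ] yaw -4.8 tilt z [-2.3e-03  8.0e-04 -1.0e+00] gap 0.0425 F [-0.24  0.55  0.56] M [-0.01  -0.028 -0.012] j [-0.29  0.08  1.81  0.    1.25 -0.21]
travel [ 0.1031 -0.2589 -0.0041] turn -0.2
```

View pics/o6.png

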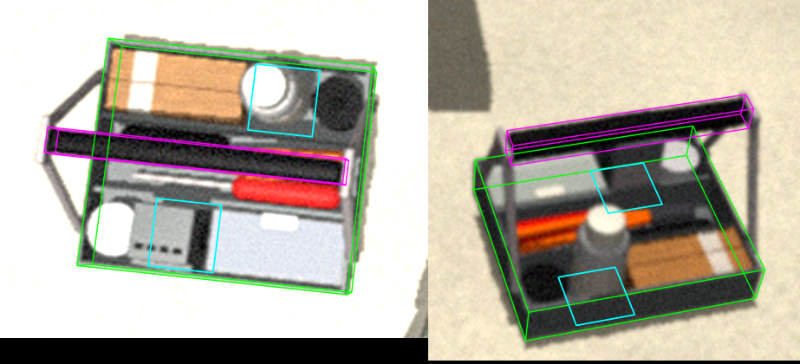

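Both views show the can and the module upright in their places and nothing else disturbed. Next I'll go over the handle.

>>> step_arm([
  {"travel":[0.015,-0.037,-0.004],"turn":0,"hand":0.0},
  {"travel":[0.03,-0.075,-0.004],"turn":0,"hand":0.0},
  {"travel":[0.045,-0.113,-0.004],"turn":-0.2,"hand":0.0},
  {"travel":[0.06,-0.151,-0.004],"turn":-0.2,"hand":0.0},
  {"travel":[0.075,-0.188,-0.004],"turn":-0.2,"hand":0.0},
  {"travel":[0.09,-0.226,-0.004],"turn":-0.2,"hand":0.0},
  {"travel":[0.1,-0.25,-0.004],"turn":-0.2,"hand":0.0},
  {"travel":[0.103,-0.259,-0.004],"turn":-0.2,"hand":0.0},
  {"travel":[0.103,-0.259,0.02],"turn":-0.2,"hand":0.0},
  {"travel":[0.103,-0.259,0.05],"turn":-0.2,"hand":0.0},
  {"travel":[0.103,-0.259,0.06],"turn":-0.2,"hand":0.0},
  {"travel":[0.103,-0.259,0.06],"turn":-0.2,"hand":0.0},
])

```text
time_s: 21.6
tool_pos: [0.5441, 0.1338, 0.1957]
tcp_rot: [0.999, -0.038, -0.002, 0.001]
wrist_force: [-0.2, -0.3, -0.4]
finger_gap: 0.0426
```

>>> step_arm([
  {"travel":[0,0,0],"turn":0,"hand":0.0},
])

```text
time_s: 21.7
tool_pos: [0.5459, 0.1343, 0.1983]
tcp_rot: [0.999, -0.038, 0.001, -0.0]
wrist_force: [0.4, -0.3, 0.2]
finger_gap: 0.0426
```

```bash
python3 go.py .5455 .134 .143 -4.6;python3 pic.py 7 top,scene
python3 - <<'E'
from ov import *
from scipy.spatial.transform import Rotation as R
f=lambda x,s:cv2.convertScaleAbs(cv2.resize(x,None,fx=s,fy=s,interpolation=cv2.INTER_CUBIC),alpha=2)
o=r.get_obs(); Rm=R.from_quat(o["tcp_rot"]).as_matrix()
for n,w in (("scene",(330,120,480,270)),("top",(125,190,300,335))):
    im=f(cv2.imread(f"pics/{n}7.png")[w[1]:w[3],w[0]:w[2]],4)
    for sg in(-1,0,1):
        q=(proj(o["tool_pos"]+Rm[:,0]*sg*o["finger_gap"]/2,n)[0]-w[:2]+.5)*4-.5
        cv2.circle(im,tuple(int(v) for v in q),4,(0,0,255),1)
    cv2.imwrite(f"pics/r7{n}.png",im)
E
```

```text
t 21.7 pos [0.5459 0.1343 0.1983] yaw -4.41 tilt z [ 1.4e-03  3.0e-04 -1.0e+00] gap 0.0426 F [ 0.41 -0.31  0.21] M [-0.013 -0.036 -0.019] j [ 0.22  0.32  1.65 -0.    1.17  0.3 ]
travel [-0.0004  0.0003  0.0553] turn 0.19
```

View pics/r7scene.png

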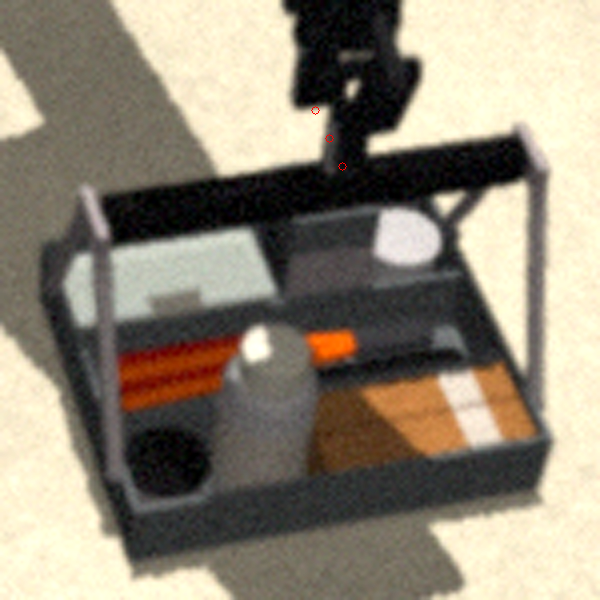

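View pics/r7top.png

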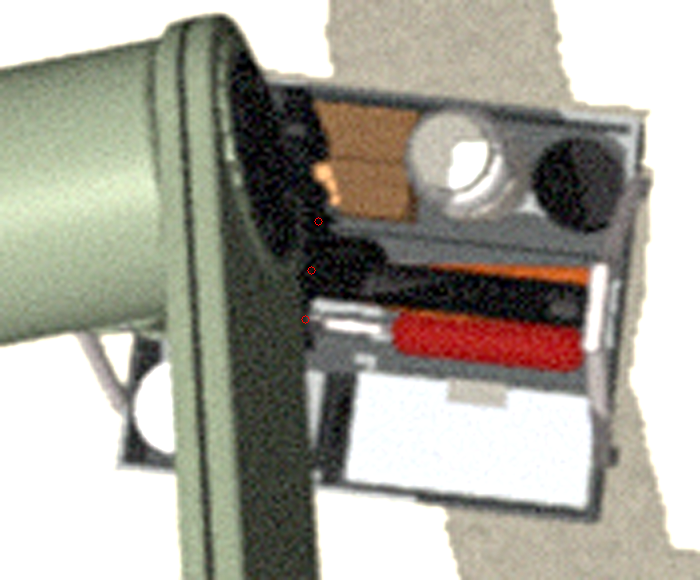

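>>> step_arm([
  {"travel":[0,0,0.01],"turn":0.2,"hand":0.0},
  {"travel":[0,0,0.02],"turn":0.2,"hand":0.0},
  {"travel":[0,0,0.03],"turn":0.2,"hand":0.0},
  {"travel":[0,0,0.04],"turn":0.2,"hand":0.0},
  {"travel":[0,0,0.05],"turn":0.2,"hand":0.0},
  {"travel":[0,0,0.056],"turn":0.2,"hand":0.0},
  {"travel":[0,0,0.056],"turn":0.2,"hand":0.0},
  {"travel":[0,0,0.056],"turn":0.2,"hand":0.0},
])

```text
time_s: 22.6
tool_pos: [0.5456, 0.1347, 0.1413]
tcp_rot: [0.999, -0.04, 0.0, -0.0]
wrist_force: [0.4, -0.4, 0.2]
finger_gap: 0.0429
```

```bash
python3 go.py .5455 .134 .143 -4.6
```

```text
t 22.6 pos [0.5456 0.1347 0.1413] yaw -4.59 tilt z [ 2.e-04  1.e-04 -1.e+00] gap 0.0429 F [ 0.36 -0.43  0.21] M [-0.026 -0.002 -0.045] j [0.22 0.37 1.73 0.   1.04 0.3 ]
travel [-0.      0.0007 -0.0017] turn 0.01
```

Free descent. Close gently first, then firmly.

>>> step_arm([
  {"travel":[0,0,-0.001],"turn":0,"hand":-0.3},
  {"travel":[0,0,-0.001],"turn":0,"hand":-0.5},
  {"travel":[0,0,-0.001],"turn":0,"hand":-0.6},
  {"travel":[0,0,-0.001],"turn":0,"hand":-0.8},
  {"travel":[0,0,-0.001],"turn":0,"hand":-1},
  {"travel":[0,0,-0.001],"turn":0,"hand":-1},
  {"travel":[0,0,-0.001],"turn":0,"hand":-1},
  {"travel":[0,0,-0.001],"turn":0,"hand":-1},
], force=30)

```text
time_s: 23.4
tool_pos: [0.5451, 0.1348, 0.143]
tcp_rot: [0.999, -0.04, -0.0, -0.0]
wrist_force: [-3.4, -0.2, 5.6]
finger_gap: 0.0197
```

>>> step_arm([
  {"travel":[0,0,0],"turn":0,"hand":-1},
  {"travel":[0,0,0],"turn":0,"hand":-1},
], force=100)

```text
time_s: 23.6
tool_pos: [0.5453, 0.1348, 0.1432]
tcp_rot: [0.999, -0.04, 0.0, -0.0]
wrist_force: [-3.5, -0.5, 6.8]
finger_gap: 0.0182
```

```bash
python3 go.py .5455 .134 .143 -4.6
```

```text
t 23.6 pos [0.5453 0.1348 0.1432] yaw -4.59 tilt z [ 4.e-04  5.e-04 -1.e+00] gap 0.0182 F [-3.46 -0.49  6.81] M [ 0.057  0.502 -0.109] j [0.22 0.37 1.73 0.   1.05 0.3 ]
travel [0.0003 0.0008 0.0002] turn 0.01
```

>>> step_arm([
  {"travel":[0,0,-0.002],"turn":0,"hand":-1},
  {"travel":[0,0,-0.005],"turn":0,"hand":-1},
  {"travel":[0,0,-0.008],"turn":0,"hand":-1},
  {"travel":[0,0,-0.012],"turn":0,"hand":-1},
  {"travel":[0,0,-0.015],"turn":0,"hand":-1},
  {"travel":[0,0,-0.015],"turn":0,"hand":-1},
  {"travel":[0,0,-0.015],"turn":0,"hand":-1},
  {"travel":[0,0,-0.015],"turn":0,"hand":-1},
], force=110)

```text
time_s: 24.4
tool_pos: [0.5452, 0.1346, 0.1571]
tcp_rot: [0.999, -0.04, -0.0, 0.0]
wrist_force: [0.3, -0.6, -8.7]
finger_gap: 0.0185
```

```bash
python3 go.py .5455 .134 .143 -4.6;python3 pic.py 8 top,scene
python3 ov3.py 8 "[.5453,.1345,.0125,-.08]" none 0
```

```text
t 24.4 pos [0.5452 0.1346 0.1571] yaw -4.59 tilt z [-4.e-04 -0.e+00 -1.e+00] gap 0.0185 F [ 0.25 -0.55 -8.74] M [-0.019 -0.039  0.025] j [0.22 0.36 1.71 0.   1.08 0.3 ]
travel [0.0003 0.0006 0.0141] turn 0.01
```

View pics/o8.png

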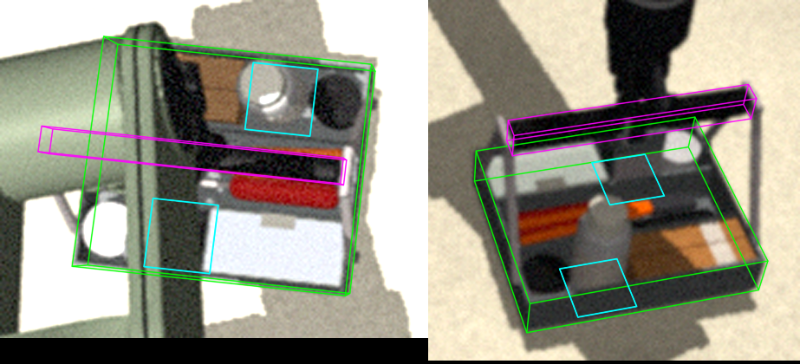

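Fully carried: Fz −8.7 N is about 0.9 kg, and the moments are close to 0. Now lift smoothly to 10 cm.

>>> step_arm([
  {"travel":[0,0,-0.003],"turn":0,"hand":-1},
  {"travel":[0,0,-0.009],"turn":0,"hand":-1},
  {"travel":[0,0,-0.018],"turn":0,"hand":-1},
  {"travel":[0,0,-0.028],"turn":0,"hand":-1},
  {"travel":[0,0,-0.038],"turn":0,"hand":-1},
  {"travel":[0,0,-0.048],"turn":0,"hand":-1},
  {"travel":[0,0,-0.058],"turn":0,"hand":-1},
  {"travel":[0,0,-0.068],"turn":0,"hand":-1},
  {"travel":[0,0,-0.077],"turn":0,"hand":-1},
  {"travel":[0,0,-0.083],"turn":0,"hand":-1},
  {"travel":[0,0,-0.086],"turn":0,"hand":-1},
  {"travel":[0,0,-0.086],"turn":0,"hand":-1},
])

```text
time_s: 25.7
tool_pos: [0.5455, 0.1346, 0.2436]
tcp_rot: [0.999, -0.04, 0.0, -0.0]
wrist_force: [-0.2, 0.5, -8.9]
finger_gap: 0.0183
```

>>> step_arm([
  {"travel":[0,0,0],"turn":0,"hand":-1},
  {"travel":[0,0,0],"turn":0,"hand":-1},
  {"travel":[0,0,0],"turn":0,"hand":-1},
  {"travel":[0,0,0],"turn":0,"hand":-1},
  {"travel":[0,0,0],"turn":0,"hand":-1},
])

```text
time_s: 26.2
tool_pos: [0.5453, 0.1346, 0.2432]
tcp_rot: [0.999, -0.04, -0.0, -0.0]
wrist_force: [0.2, -0.6, -8.7]
finger_gap: 0.0183
```

```bash
python3 go.py .5455 .134 .243 -4.6;python3 pic.py 9 top,scene
python3 ov3.py 9 "[.5453,.1345,.1,-.08]" none 0 '{"top":(115,185),"scene":(320,60)}'
```

```text
t 26.2 pos [0.5453 0.1346 0.2432] yaw -4.59 tilt z [-2.e-04  1.e-04 -1.e+00] gap 0.0183 F [ 0.18 -0.58 -8.75] M [-0.019 -0.074 -0.027] j [0.22 0.29 1.57 0.   1.28 0.3 ]
travel [0.0002 0.0006 0.0002] turn 0.01
```

View pics/o9.png

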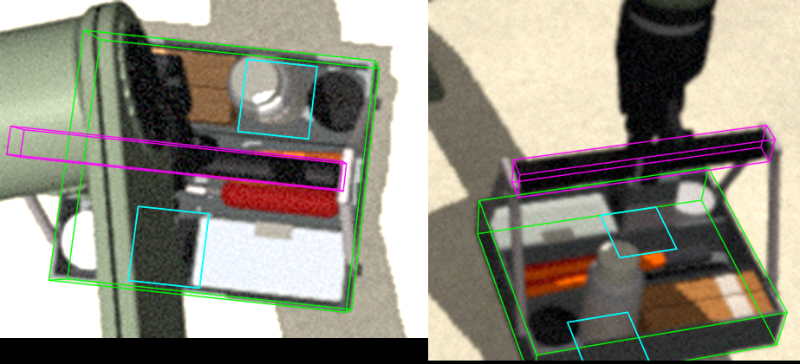

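View pics/scene9.png

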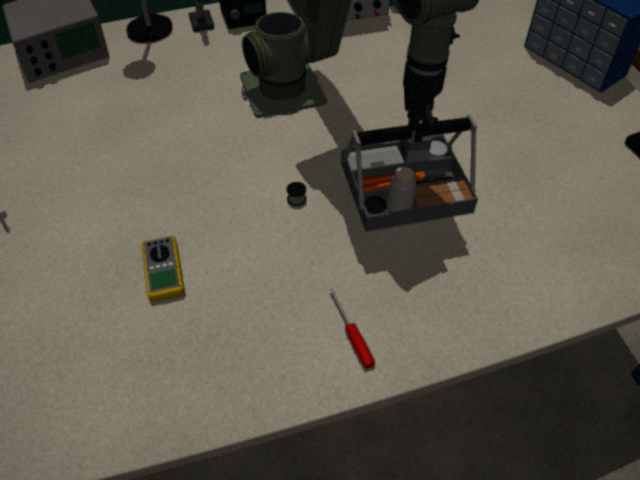

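View pics/top9.png

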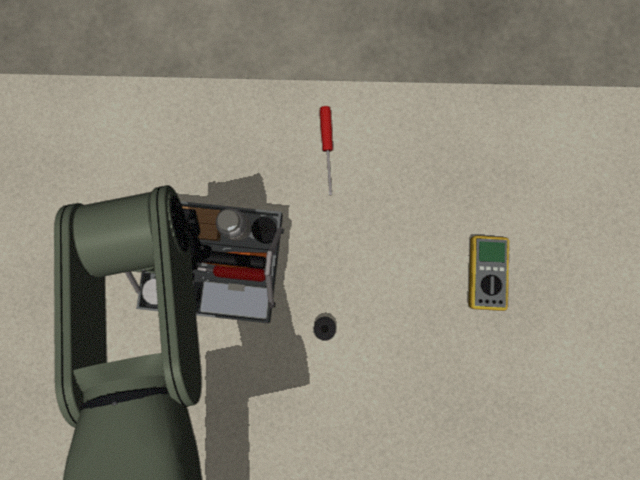

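>>> step_arm([
  {"travel":[0,0,0],"turn":0,"hand":-1},
  {"travel":[0,0,0],"turn":0,"hand":-1},
  {"travel":[0,0,0],"turn":0,"hand":-1},
  {"travel":[0,0,0],"turn":0,"hand":-1},
  {"travel":[0,0,0],"turn":0,"hand":-1},
  {"travel":[0,0,0],"turn":0,"hand":-1},
  {"travel":[0,0,0],"turn":0,"hand":-1},
  {"travel":[0,0,0],"turn":0,"hand":-1},
])

```text
time_s: 27.1
tool_pos: [0.5454, 0.1346, 0.2433]
tcp_rot: [0.999, -0.04, 0.0, -0.0]
wrist_force: [0.3, -0.5, -8.4]
finger_gap: 0.018
```

```bash
python3 go.py; python3 pic.py 10 top,scene
python3 - <<'E'
import cv2,numpy as np
for n in("top","scene"):
    a=cv2.cvtColor(cv2.imread(f"pics/{n}9.png"),6).astype(np.float32);b=cv2.cvtColor(cv2.imread(f"pics/{n}10.png"),6).astype(np.float32)
    w={"top":(slice(190,330),slice(195,290)),"scene":(slice(110,235),slice(335,480))}[n]
    print(n,cv2.phaseCorrelate(a[w],b[w]),np.abs(cv2.blur(a,(3,3))-cv2.blur(b,(3,3))).max())
E
python3 -c "
from h import *
from ov import *
from prof import prof
h,y=.102,.12
p=[.5453,.1340,.1,-.08]
for nm,a,b,lo,hi in (('front rim',[h,y,.045],[h,-y,.045],.05,.45),('front rim2',[h,y,.045],[h,-y,.045],.55,.95),('front bot',[h,y,0],[h,-y,0],.05,.45),('front bot2',[h,y,0],[h,-y,0],.55,.95),('right rim',[-h,y,.045],[h,y,.045],.5,.95)):
    print(nm,prof('scene',a,b,p,img='pics/scene10.png',lo=lo,hi=hi)[2].round().astype(int))
"
```

```text
t 27.1 pos [0.5454 0.1346 0.2433] yaw -4.59 tilt z [ 0.e+00  1.e-04 -1.e+00] gap 0.018 F [ 0.27 -0.48 -8.43] M [ 0.015 -0.04  -0.033] j [0.22 0.29 1.57 0.   1.28 0.3 ]
top ((-0.07256257204097949, -0.02853025420587585), 1.0030697377191649) 13.333336
scene ((0.034656954019055775, 0.48074655263554433), 1.0477349527994793) 8.555555
front rim [24 25 25 24 25 25 25 26 28 32 40 49 55 60 65 69 71 71 71 71 71]
front rim2 [25 25 25 25 25 25 25 25 26 27 28 30 33 38 40 40 42 42 40 37 39]
front bot [60 60 60 60 61 60 60 58 56 52 46 39 34 30 28 25 25 25 25 24 24]
front bot2 [59 58 58 58 59 59 59 58 55 51 46 39 33 28 26 25 25 25 25 25 25]
right rim [124 123 123 122 122 122 120 119 118 113 103  86  65  48  35  28  27  32
  39  48  56]
```

```bash
python3 -c "
from prof import *
h,y=.102,.12
p=[.5453,.1340,.1,-.08]
for t in ('9','10'):
  for nm,a,b,lo,hi in (('front bot',[h,y,0],[h,-y,0],.05,.45),('front bot2',[h,y,0],[h,-y,0],.55,.95),('handle top',[-.01,.118,.175],[-.01,-.118,.175],.1,.4)):
    print(t,nm,prof('scene',a,b,p,img=f'pics/scene{t}.png',lo=lo,hi=hi)[2].round().astype(int))
from bench import r
r.job_done()
"
```

```text
9 front bot [60 60 60 60 60 61 60 58 56 51 45 39 33 29 26 25 25 24 24 25 24]
9 front bot2 [58 59 59 58 58 58 59 58 56 52 46 39 33 29 26 25 24 25 25 25 24]
9 handle top [  7   7   8   8  12  17  31  53  77  95 112 118 122 122 122 122 123 123
 123 124 124]
10 front bot [60 60 60 60 61 60 60 58 56 52 46 39 34 30 28 25 25 25 25 24 24]
10 front bot2 [59 58 58 58 59 59 59 58 55 51 46 39 33 28 26 25 25 25 25 25 25]
10 handle top [  7   8   7   9  11  18  31  55  77  96 112 118 121 122 121 122 123 124
 124 124 124]
the job is handed in; nothing more can be done
```

The caddy is packed and handed in, held level by its handle about 10 cm above the bench at 27.2 s of the 72 s allowed. The grey module stands in the near free place and the spray can in the far one. I lowered both until I felt contact with the caddy floor (about 4–6 N) before letting go.

Last checks:
- **Lift:** Wrist force is −8.4 to −8.8 N, which matches the stated 0.9 kg. Moments are under 0.08 N·m, so the grip is close to the balance point.
- **Height and level:** The caddy's front bottom edge fits a level caddy with its underside at 0.100 m equally well on both halves. The tool pose and caddy edges did not shift over the last second.
- **Contents and bench:** The scene view shows the can upright in the far place. The module is half hidden behind the handle and gripper in the last pictures, but it was clearly upright just before the lift. The multimeter, screwdriver and loose spool looked unmoved.

Two checks disagreed:
- The two cameras' y positions differed by about 2.7 mm. I split the difference, checked it against the gripper's known position, and both items went in without trouble.
- One image-shift estimate between the final two scene pictures gave 0.5 px. The edge profiles showed no movement, so I treated it as noise.

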